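Turn a bevelled plate over in its grinding cradle and lock the end stop

TASK

The bright face of the small steel plate in the blue cradle is ground; turn the plate over so that its dark, chalk-marked face looks outward, with the bevelled edge still uppermost, and set it gently back on the ledge, flat against the sloping backrest. Then slide the grey stop up so that the plate is held without a gap between it and the fixed end stop, and turn the black wing knob clockwise (seen from above) until it is tight. Leave the other tools on the bench where they lie.

Things in the scene. Friction and masses are not known exactly. Their poses are not given: they have to be found in the camera images.
- plate: steel plate, 120 x 80 x 10 mm, about 0.75 kg. Origin at its centre; x (10 mm) points out of the dark face with white chalk lines, so -x points out of the bright face; y runs along the 120 mm length; z (80 mm) points to the bevelled long edge. At the start it stands in the cradle with the bright face outward and the bevelled edge up; its top 35 mm stand free above the backrest.
- dark_face (a point): centre of the plate's dark face (plate frame 5, 0, 0 mm)
- bevel_edge (a point): middle of the plate's bevelled edge (plate frame 0, 0, 40 mm). The bevel takes 6 mm off the bright face's upper border and leaves 5 mm of thickness at the edge.
- cradle: the cradle on the bench, blue base 115 x 315 x 10 mm, fixed to the bench. Origin under the inner corner of ledge and backrest, on the bench; x points away from the front (the front looks to -x), y to the left as seen from the front, z up. The base reaches from x = -52 to 63 and from y = -220 to 95 mm.
- cradle_rest: sloping rest of the cradle, leaning back 0.27 rad. Origin in the inner corner of ledge and backrest, 22 mm above the bench; z up along the backrest, -x out of its face to the front, y left along the ledge. Backrest face: x = 0, z = 0 to 45, y = -66 to 88 mm. Ledge: z = 0, 16.5 mm deep, then a lip 6 mm high and 6 mm thick. A plate standing home has its centre at (-5, 15, 40) mm.
- end_stop (a point): middle of the face of the fixed end stop at the left end of the ledge: at y = 75 mm of the rest; the stop is 42 mm high. Pushing the standing plate along the ledge takes 6 to 15 N.
- stop (a joint): slide of the grey stop along the rail at the right of the ledge: 0 m at the far right, where its face is at y = -115 mm of the cradle; grows as it goes left toward the plate, up to 0.078 m. It meets a 120 mm plate that touches the fixed end stop at 0.070 m. With the knob loose a push of 2 to 3 N moves it; with the knob tight it is held. Its grey block is 58 x 64 mm, its top 45 mm above the bench.
- stop_face (a point): point on the steel nose of the sliding stop, in the plane of the face that meets the plate, 45 mm above the bench
- knob (a joint): clamp knob on top of the sliding stop, turning about the vertical: 0 rad is fully loose with the wing across the rail; grows clockwise seen from above; it begins to bite near 0.9 rad, then stiffens (0.15 to 0.3 N m); tight from 1.0 rad on, end of travel 1.25 rad, with the wing nearly in line with the rail.
- knob_grip (a point): middle of the knob's wing, on the knob's axis, 57 mm to the right of the stop's face and 74 mm above the bench. The wing is 48 mm long, 12 mm thick and 20 mm high; 16 mm are free between its underside and the top of the block, beside a 24 mm hub. The body's axes turn with the knob: x along the wing.
- chisel: cold chisel with a green grip, 26 x 188 x 26 mm; to be left alone. Origin under its middle.
- soapstone: white stick of marking chalk, 11 x 75 x 5 mm; to be left alone. Origin under its middle.
- g_clamp: red G-clamp lying flat, 163 x 113 x 22 mm; to be left alone. Origin under its middle.

How it is judged:
By the outcome, as a careful person would: the job done as asked, in the order asked, and still so for the second after the job is handed in, with the robot touching nothing.
It also fails if it takes over 50 s, if anything falls off the work surface, if the arm or the gripper's body presses on something with over 40 N, if the wrist force passes 120 N, or if a joint passes its speed limit or range.

ROBOT

A 6-joint arm with a two-finger parallel gripper is mounted at the origin on a cart in front of the work surface, level with it; the furniture and walls round the work are solid. World frame = base frame: x ahead of the robot, y to its left, z up, the work surface at z = 0. Lengths are in mm, angles in degrees, forces in N, time in s.
With the tool pointing down it reaches from about 300 to 850 mm from the base axis. Payload 4.2 kg.
Tool frame: the origin (TCP) lies midway between the tips of the shut fingers; the grasp point (between the pads) lies 19 mm behind it; z points along the fingers, y is the line along which they close (so a half turn about z gives the same grasp; the last joint's range is limited). The gripper opens to 91 mm and grips with 3 to 60 N. Pads are 32 mm wide; open, the fingers measure 118 mm over their backs; the gripper's body (76 mm by 178 mm) begins 60 mm behind the grasp point.
Start: joints at [-76.203, 18.312, 89.639, -0, 72.044, -1.146], TCP at [148.268, -555.572, 213.976] pointing down, gripper open.
Joint ranges: [-177.97, 177.97], [-48.28, 115.42], [12.27, 149.76], [-77.06, 257.06], [2.81, 150.46], [-146.56, 146.56]. Speed limits (degrees/s): [147.25, 147.25, 180, 180, 180, 180].

INTERFACE

Orientations are given as [roll, pitch, yaw] about the fixed x, y, z axes, in that order (R = Rz(yaw) Ry(pitch) Rx(roll)).
In Python, from workcell import state, grab_frame, camera_model, workorder gives the robot as it stands.
- The arm moves only by the tool carry_out, never from a script. Its argument "commands" is a list of rows, each a list of 7 numbers: the turn, a rotation vector about the tool's x, y, z in degrees, then the shift along the tool's x, y, z in mm, then the opening, from -1 (shut) to 1 (fully open). In form: [[ax, ay, az, dx, dy, dz, hand], ...]. A call has 1 to 20 rows; each row is the pose to reach, as a shift and turn from the pose commanded when the call began, along the tool's axes at that moment; what a row does not reach only later rows make up. A row lasts 1/10 s, in which the tool goes at most 50 mm and 8.59 degrees, less where a joint would pass 70% of its speed; a pose out of reach is approached as far as the arm can. A call with a gripper value outside its range is refused whole. The fingers move at their own pace and stop on an object; "force" is the grip in N (left out, the last holds). Time passes only in rows, so rows that repeat a pose let the fingers close. It gives the time, the measured TCP pose, the force, the opening and the grip force at its end, in the units of the state.
- state(): the state, without advancing time (a new reading comes with each control period).
- grab_frame(name): name is "scene" or "top" or "wrist"; returns the picture (480x640x3 uint8, red, green, blue); there is no depth.
- camera_model(name): a dict with "fx", "fy", "cx", "cy" (pixels), "origin" and "rotation" of the camera in the world; the wrist camera has in their place "mount" (4x4, takes a point from camera to tool coordinates, whose origin is the TCP and whose axes are the flange's). Camera axes: x right, y up, looking along -z (the intrinsics and any distortion apply to the point x, -y, -z); pixel columns grow to the right and rows downward; lengths in mm; the calibration is good to about 2 mm. A picture is of the moment at which its call begins: read the wrist's pose just before it. camera_model takes no time and is no camera call.
- workorder.job_done(): hands the job in; it is judged then, once.
The state is a dict: "time_s": time; "qpos": joint angles; "qvel": joint speeds; "effort": joint torques, N m; "ee_pos": TCP position; "ee_rot": TCP orientation; "force": force on the tool from outside, world axes, zero at the start; "torque": the same for the moment, N m; "gripper_width": finger opening in mm; "gripper_force": force on a finger pad.
Only numpy, scipy, OpenCV 4.12 (cv2) and the standard library are available. Lean on these libraries where they do the work, as an engineer would, in place of code of your own. Each camera call takes 0.05 s, during which the arm holds its last target. There are 200 camera calls.

## Working session

There is one attempt and no reset: what is moved stays moved. The work goes in short steps, Python scripts to look and compute and a tool call to move; the robot and the scene stay as the last step left them, time stands still between calls to the robot, and variables do not carry over. Pictures are saved under pics/ and viewed, at most 10 in all, crops included, and the job is handed in when it is done.

Besides the shell and the picture viewer there is one more tool, called after "Call:" as a command line: name --pt "numbers of a row" for each row, then --argument value for the rest. carry_out: Moves the arm, as the interface text tells. Its arguments: {"type":"object","properties":{"commands":{"type":"array"},"force":{"type":"number"}},"required":["commands"]}

```bash
mkdir -p pics; ls; python3 - <<'E'
from workcell import state,grab_frame,camera_model
import cv2
print(state())
for n in("scene","top"):
    cv2.imwrite(f"pics/{n}0.png",grab_frame(n)[:,:,::-1]); print(n,camera_model(n))
print(camera_model("wrist"))
E
```

```text
pics
{'time_s': 0.0, 'qpos': array([-7.62049572e+01,  1.83516558e+01,  8.97078556e+01, -2.48795365e-03,
        7.20427418e+01, -1.14607927e+00]), 'qvel': array([ 0.01778262, -0.06696614, -0.01313076, -0.02817339,  0.03268405,
       -0.0483315 ]), 'effort': array([-1.66801696e-03, -4.12461340e+01, -2.31972367e+01,  7.24855391e-02,
        4.56079119e-02, -1.58032190e-04]), 'ee_pos': array([ 148.11363127, -555.06588516,  213.11030766]), 'ee_rot': array([-1.79897720e+02,  3.19691230e-04,  1.49418915e+01]), 'force': array([ 0.36071266,  0.95477619, -0.50452383]), 'torque': array([ 0.04758296,  0.05425237, -0.04805009]), 'gripper_force': 0.0, 'gripper_width': 91.13927936582778}
scene {'fx': 446.2307829684179, 'fy': 446.2307829684179, 'cx': 316.9713854094149, 'cy': 235.19309074574278, 'origin': array([ -1.89902227, 546.78184563, 573.23876179]), 'rotation': array([  61.23966111,    1.32322914, -149.69384714])}
top {'fx': 502.9880864836068, 'fy': 502.9880864836068, 'cx': 324.5053283722689, 'cy': 237.79462966842553, 'origin': array([ 269.98436691, -185.31591161, 1054.66197541]), 'rotation': array([ 10.833041  ,   0.27684011, -90.37074684])}
{'fx': 386.8513818256093, 'fy': 386.8513818256093, 'cx': 315.6639620975136, 'cy': 243.64185135154517, 'mount': array([[ 5.65720665e-04,  9.71232847e-01,  2.38131133e-01,
         6.64419007e+01],
       [ 9.99999811e-01, -4.92409948e-04, -3.67343157e-04,
        -7.01028264e-01],
       [-2.39517601e-04,  2.38131296e-01, -9.71232942e-01,
        -1.69723008e+02],
       [ 0.00000000e+00,  0.00000000e+00,  0.00000000e+00,
         1.00000000e+00]])}
```

View pics/scene0.png

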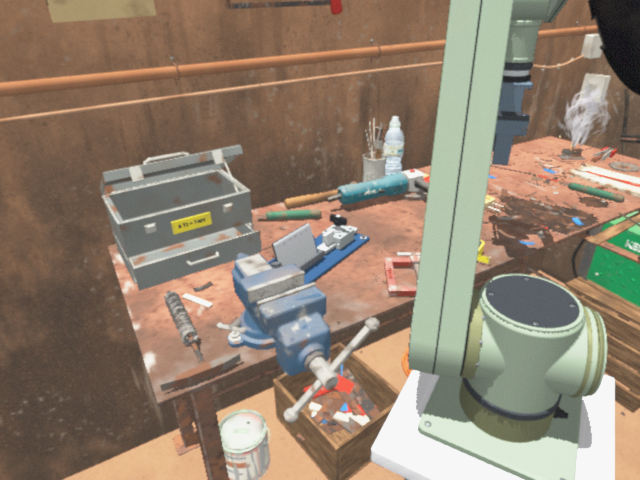

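View pics/top0.png

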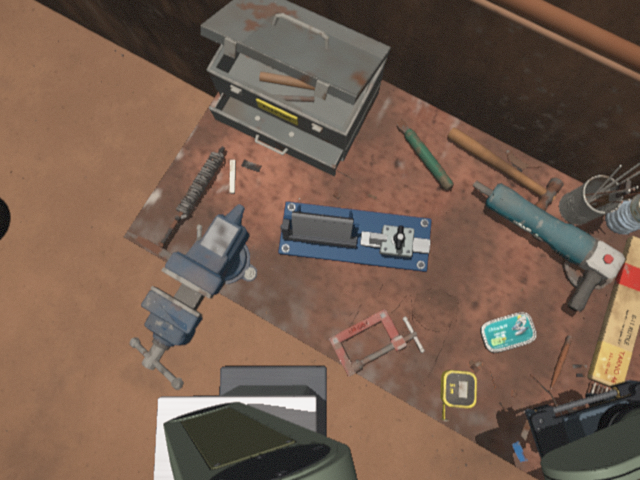

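The scene view shows the cradle at about (320,255). In the top view, its base spans roughly (281,203) to (431,271), with the plate at (320,230) and the knob at (399,240). The vise and the toolbox are close by.

```bash
cat > h.py <<'E'
import numpy as np, cv2
from scipy.spatial.transform import Rotation as R
from workcell import state,grab_frame,camera_model
def rot(e): return R.from_euler('xyz',e,degrees=True)
def cam(n,s=None):
    m=camera_model(n)
    if n=='wrist':
        s=s or state(); T=m['mount']; Rt=rot(s['ee_rot']).as_matrix()
        return m,Rt@T[:3,:3],Rt@T[:3,3]+s['ee_pos']
    return m,rot(m['rotation']).as_matrix(),np.array(m['origin'])
def ray(c,uv):
    m,Rm,o=c; d=np.array([(uv[0]-m['cx'])/m['fx'],-(uv[1]-m['cy'])/m['fy'],-1.]); d=Rm@d
    return o,d/np.linalg.norm(d)
def proj(c,P):
    m,Rm,o=c; p=(np.atleast_2d(P)-o)@Rm; return np.c_[m['cx']-m['fx']*p[:,0]/p[:,2],m['cy']+m['fy']*p[:,1]/p[:,2]]
def onz(c,uv,z): o,d=ray(c,uv); return o+d*(z-o[2])/d[2]
def tri(obs):
    A=np.zeros((3,3));b=np.zeros(3);L=[ray(c,uv) for c,uv in obs]
    for o,d in L: M=np.eye(3)-np.outer(d,d);A+=M;b+=M@o
    X=np.linalg.solve(A,b); return X,[round(float(np.linalg.norm((np.eye(3)-np.outer(d,d))@(X-o))),1) for o,d in L]
E
python3 - <<'E'
from h import *
t=cv2.imread('pics/top0.png')[180:290,260:450]; s=cv2.imread('pics/scene0.png')[200:300,240:400]
a=cv2.resize(t,(760,440),interpolation=cv2.INTER_CUBIC)
cv2.imwrite('pics/c1.png',a)
c=cam('top')
for uv,z in [((281,203),10),((430,214),10),((431,271),10),((282,258),10),((320,230),60),((399,240),84)]: print(uv,onz(c,uv,z).round(1))
E
```

```text
(281, 203) [546.6 -88.8  10. ]
(430, 214) [ 519.9 -406.8   10. ]
(431, 271) [ 397.8 -403.3   10. ]
(282, 258) [427.4 -92.1  10. ]
(320, 230) [ 476.4 -172.7   60. ]
(399, 240) [ 450.3 -327.9   84. ]
```

View pics/c1.png

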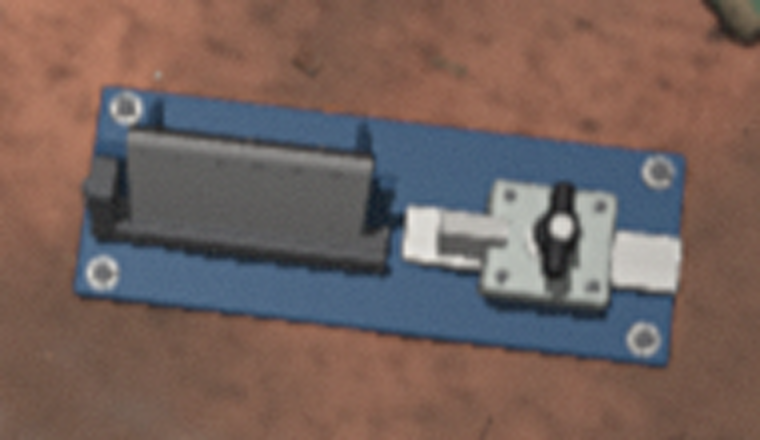

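The crop gives these full-image base corners: TL (285.5,201.8), TR (431.3,218.8), BR (427,271.3), BL (279.3,253.5). The wing lies across the rail, so the knob is loose. Next I'll fit the cradle pose and check which wrist angles the half turn needs.

```bash
python3 - <<'E'
from h import *
from scipy.optimize import least_squares
c=cam('top')
uv=np.array([[285.5,201.75],[431.25,218.75],[427,271.25],[279.25,253.5]])
L=np.array([[63,95],[63,-220],[-52,-220],[-52,95]])
W=np.array([onz(c,u,10)[:2] for u in uv])
def f(p):
    r=R.from_euler('z',p[2],degrees=True).as_matrix()[:2,:2]; return (L@r.T+p[:2]-W)
s=least_squares(lambda p:f(p).ravel(),[470,-180,-6]); print(s.x.round(2),f(s.x).round(1).tolist())
x,y,psi=s.x
Rr=(R.from_euler('z',psi,degrees=True)*R.from_euler('y',0.27)).as_matrix()
corner=np.array([x,y,22]); g=corner+Rr@[-5,15,65]; print('grasp',g.round(1))
# q6 feasibility: R=Rz(q1)Ry(s)Rz(q4)Ry(q5)Rz(q6+90)
st=state(); q=st['qpos']
M=R.from_euler('ZYZYZ',[q[0],q[1]+q[2],q[3],q[4],q[5]+90],degrees=True)
print('check',(M.inv()*rot(st['ee_rot'])).magnitude()*57.3)
for S in(95,110,125,140):
  for sg in(1,-1):
    out=[]
    for th in range(-75,76,15):
      z=Rr@[0,np.sin(np.radians(th)),-np.cos(np.radians(th))]; yv=Rr@[sg,0,0]
      T=R.from_matrix(np.c_[np.cross(yv,z),yv,z])
      wc=g-z*250; q1=np.degrees(np.arctan2(wc[1],wc[0]))
      a=(R.from_euler('ZY',[q1,S],degrees=True).inv()*T).as_euler('ZYZ',degrees=True)
      q4,q5,q6=a[0],a[1],(a[2]-90+180)%360-180
      if q4<-77.06:q4+=360
      out.append((th,int(q4),int(q5),int(q6)))
    print(S,sg,out)
E
```

```text
[ 475.68 -184.42   -7.24] [[0.9, 0.3], [1.0, -1.6], [-0.9, -1.2], [-0.9, 2.6]]
grasp [ 490.  -171.1   86. ]Traceback (most recent call last):
  File "<stdin>", line 15, in <module>
  File "scipy/spatial/transform/_rotation.pyx", line 1413, in scipy.spatial.transform._rotation.Rotation.from_euler
ValueError: Expected axis specification to be a non-empty string of upto 3 characters, got ZYZYZ
```

```bash
cat > k.py <<'E'
from h import *
cr=np.array([475.7,-184.4,-7.24])
Rr=(R.from_euler('z',cr[2],degrees=True)*R.from_euler('y',0.27)).as_matrix()
corner=np.array([cr[0],cr[1],22]); 
def E(s,a): return R.from_euler(s,a,degrees=True)
def tool(th,sg):
    z=Rr@[0,np.sin(np.radians(th)),-np.cos(np.radians(th))]; yv=Rr@[sg,0,0]
    return R.from_matrix(np.c_[np.cross(yv,z),yv,z])
E
python3 - <<'E'
from k import *
st=state(); q=st['qpos']
M=E('ZYZ',[q[0],q[1]+q[2],q[3]])*E('YZ',[q[4],q[5]+90])
print('check',(M.inv()*rot(st['ee_rot'])).magnitude()*57.3)
g=corner+Rr@[-5,15,65]
for S in(95,110,125,140):
  for sg in(1,-1):
    out=[]
    for th in range(-75,76,15):
      T=tool(th,sg); wc=g-T.as_matrix()[:,2]*250; q1=np.degrees(np.arctan2(wc[1],wc[0]))
      a=(E('ZY',[q1,S]).inv()*T).as_euler('ZYZ',degrees=True)
      q4,q5,q6=a[0],a[1],(a[2]-90+180)%360-180
      if q4<-77.06:q4+=360
      out.append((th,int(q4),int(q5),int(q6)))
    print(S,sg,out)
E
```

```text
check 1.888683901879268e-14
95 1 [(-75, -73, 106, -6), (-60, -58, 104, -3), (-45, -43, 102, -2), (-30, -30, 99, -3), (-15, -16, 98, -6), (0, -2, 100, -10), (15, 10, 103, -13), (30, 23, 109, -15), (45, 36, 115, -13), (60, 51, 121, -8), (75, 68, 124, 0)]
95 -1 [(-75, -73, 106, 173), (-60, -58, 104, 176), (-45, -43, 102, 177), (-30, -30, 99, 176), (-15, -16, 98, 173), (0, -2, 100, 169), (15, 10, 103, 166), (30, 23, 109, 164), (45, 36, 115, 166), (60, 51, 121, 171), (75, 68, 124, 179)]
110 1 [(-75, -69, 101, 8), (-60, -55, 96, 9), (-45, -42, 91, 7), (-30, -29, 86, 3), (-15, -16, 84, -2), (0, -2, 85, -10), (15, 9, 89, -16), (30, 22, 95, -21), (45, 33, 103, -22), (60, 46, 111, -21), (75, 60, 118, -16)]
110 -1 [(-75, -69, 101, -171), (-60, -55, 96, -170), (-45, -42, 91, -172), (-30, -29, 86, -176), (-15, -16, 84, 177), (0, -2, 85, 169), (15, 9, 89, 163), (30, 22, 95, 158), (45, 33, 103, 157), (60, 46, 111, 158), (75, 60, 118, 163)]
125 1 [(-75, -67, 96, 22), (-60, -55, 88, 21), (-45, -43, 80, 18), (-30, -30, 73, 11), (-15, -17, 70, 1), (0, -3, 70, -9), (15, 10, 74, -19), (30, 22, 81, -26), (45, 32, 90, -31), (60, 43, 100, -32), (75, 54, 110, -30)]
125 -1 [(-75, -67, 96, -157), (-60, -55, 88, -158), (-45, -43, 80, -161), (-30, -30, 73, -168), (-15, -17, 70, -178), (0, -3, 70, 170), (15, 10, 74, 160), (30, 22, 81, 153), (45, 32, 90, 148), (60, 43, 100, 147), (75, 54, 110, 149)]
140 1 [(-75, -66, 90, 36), (-60, -56, 79, 34), (-45, -46, 69, 29), (-30, -34, 61, 20), (-15, -19, 55, 6), (0, -3, 55, -8), (15, 11, 59, -22), (30, 23, 67, -32), (45, 33, 78, -39), (60, 42, 89, -42), (75, 51, 100, -42)]
140 -1 [(-75, -66, 90, -143), (-60, -56, 79, -145), (-45, -46, 69, -150), (-30, -34, 61, -159), (-15, -19, 55, -173), (0, -3, 55, 171), (15, 11, 59, 157), (30, 23, 67, 147), (45, 33, 78, 140), (60, 42, 89, 137), (75, 51, 100, 137)]
```

Call:
carry_out --pt "0 0 -68 366 -238 -16 1" --pt "0 0 -68 366 -238 -16 1" --pt "0 0 -68 366 -238 -16 1" --pt "0 0 -68 366 -238 -16 1" --pt "0 0 -68 366 -238 -16 1" --pt "0 0 -68 366 -238 -16 1" --pt "0 0 -68 366 -238 -16 1" --pt "0 0 -68 366 -238 -16 1" --pt "0 0 -68 366 -238 -16 1" --pt "0 0 -68 366 -238 -16 1" --pt "0 0 -68 366 -238 -16 1" --pt "0 0 -68 366 -238 -16 1" --pt "0 0 -68 366 -238 -16 1" --pt "0 0 -68 366 -238 -16 1"

```text
time_s: 1.5
ee_pos: [439.8, -232.1, 229.9]
ee_rot: [-180.0, 0.0, 82.8]
force: [-0.2, 0.3, 0.6]
gripper_width: 91.4
gripper_force: 0.0
```

```bash
cat > log.py <<'E'
from h import *
import json
def log():
    s=state(); open('log.jsonl','a').write(json.dumps({k:np.asarray(v).tolist() for k,v in s.items()})+'\n'); return s
E
python3 - <<'E'
from log import *
s=log(); cv2.imwrite('pics/w1.png',grab_frame('wrist')[:,:,::-1]); print(s['time_s'],s['qpos'].round(2),s['ee_pos'],s['ee_rot'])
E
```

```text
1.5 [-2.914e+01  1.069e+01  9.781e+01 -1.000e-02  7.150e+01 -2.197e+01] [ 439.83093537 -232.10842542  229.91772441] [-1.79989749e+02  8.09603068e-03  8.28325117e+01]
```

View pics/w1.png

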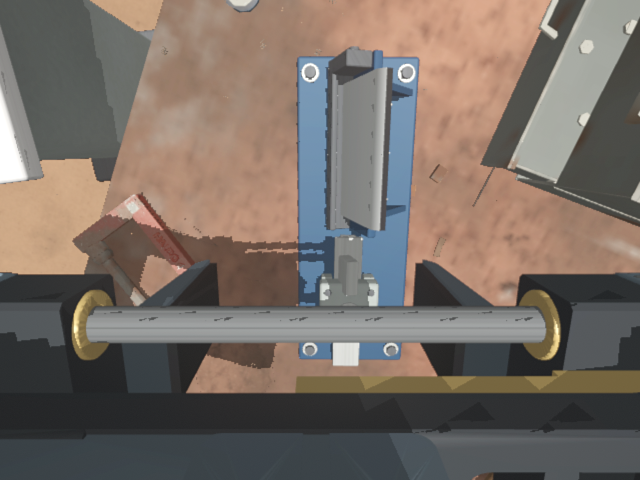

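The wrist view shows base corners near (298,57), (419,57), (400,359) and (299,359), and the plate's top edge running from about (388,68) to (384,230). The toolbox is at the right. I'll zoom in for exact pixels.

```bash
python3 - <<'E'
from h import *
w=cv2.imread('pics/w1.png')[40:370,290:430]
a=cv2.resize(w[:195],None,fx=3,fy=3,interpolation=cv2.INTER_CUBIC); b=cv2.resize(w[190:],(420,420),interpolation=cv2.INTER_CUBIC)
o=np.zeros((590,800,3),np.uint8); o[:585,:400]=a[:,:400]; o[:420,400:800]=b[:,:400]; cv2.imwrite('pics/w1c.png',o)
E
```

```text
(no output)
```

View pics/w1c.png

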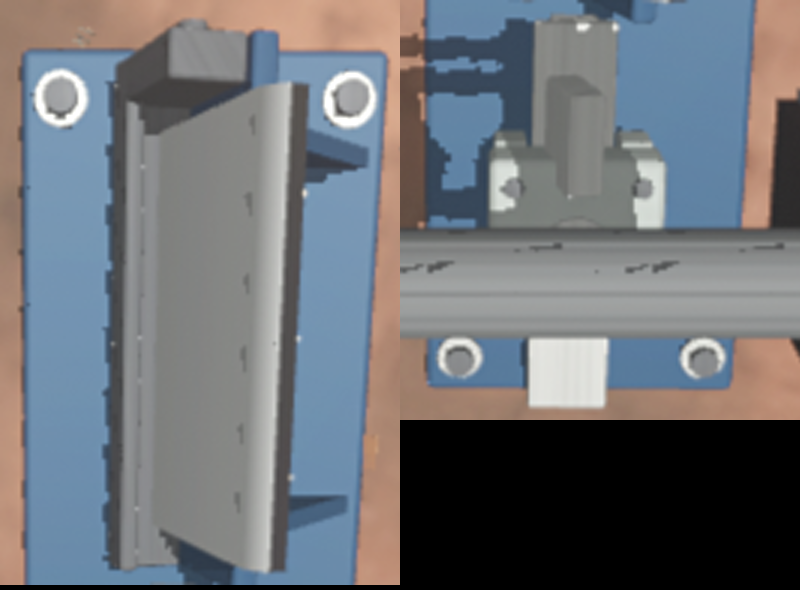

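The wrist pixels are: plate top back edge (392.3,68.7) to (385,230.3); bolts (310,72.3), (406.7,72.3), (310,349.3) and (391,349); base corners (298,57.3), (418.7,58), (400,358.3) and (299.3,359). I'll triangulate these against the top view.

```bash
python3 - <<'E'
from k import *
from log import *
from scipy.optimize import least_squares
s0=json.loads(open('log.jsonl').readline()); s0={k:np.array(v) for k,v in s0.items()}
t=cam('top'); w=cam('wrist',s0)
for n,a,b in [('plateL',(292.75,212.5),(392.3,68.7)),('plateR',(353.5,219),(385,230.3)),('boltFL',(285.5,248),(310,72.3)),('boltBL',(291.25,206.75),(406.7,72.3)),('boltFR',(420.75,265),(310,349.3)),('boltBR',(424.75,223),(391,349))]:
    X,r=tri([(t,a),(w,b)]); print(n,X.round(1),r)
L=np.array([[63,95,10],[63,-220,10],[-52,-220,10],[-52,95,10.]])
ut=np.array([[285.5,201.75],[431.25,218.75],[427,271.25],[279.25,253.5]])
uw=np.array([[418.7,58],[400,358.3],[299.3,359],[298,57.3]])
for cs in ([(t,ut)],[(w,uw)],[(t,ut),(w,uw)]):
    def f(p):
        P=L@E('z',p[2]).as_matrix().T+[p[0],p[1],0]; return np.concatenate([(proj(c,P)-u).ravel() for c,u in cs])
    z=least_squares(f,cr); print(z.x.round(2),f(z.x).round(1))
# rest-frame plate corners
p=z.x; Rr2=(E('z',p[2])*R.from_euler('y',.27)).as_matrix()
for a,b in[((292.75,212.5),(392.3,68.7)),((353.5,219),(385,230.3))]:
    X,_=tri([(t,a),(w,b)]); print('rest',(Rr2.T@(X-[p[0],p[1],22])).round(1), 'expect x0 z80')
E
```

```text
plateL [ 504.4 -119.6  108.6] [3.2, 3.2]
plateR [ 497.8 -240.8   69.7] [1.4, 1.4]
boltFL [450.2 -97.2   7.2] [2.0, 2.0]
boltBL [ 530.4 -113.1   47. ] [1.7, 1.7]
boltFR [ 412.9 -385.1   -1. ] [1.0, 1.0]
boltBR [ 504.7 -397.7   -3.2] [1.4, 1.4]
[ 475.75 -184.42   -7.23] [-0.1 -0.4  0.7 -0.5  0.6  0.4 -1.2  0.4]
[ 479.77 -181.03   -7.38] [ 1.6 -1.8  1.   3.2 -0.9  2.1 -1.7 -1.7]
[ 479.09 -181.64   -7.39] [-1.3 -2.  -0.6 -1.7 -0.9 -0.9 -2.6 -1.3  1.  -0.9  0.4  3.7 -1.4  2.7
 -2.3 -0.9]
rest [-6.6 64.8 88. ] expect x0 z80
rest [ 12.5 -56.2  53. ] expect x0 z80
```

```bash
cat >> k.py <<'E'
def rel(T,pos,s=None):
    s=s or state(); C=rot(s['ee_rot']); d=C.inv()*T
    return d.as_rotvec(degrees=True).round(1).tolist(), C.inv().apply(np.array(pos)-s['ee_pos']).round(1).tolist()
def rest(p,c=cr):
    return np.array([c[0],c[1],22])+Rr@np.array(p)
E
python3 - <<'E'
from k import *
T=tool(-45,1); z=T.as_matrix()[:,2]
print(rel(T,rest([-5,20,60])-z*100), rest([-5,20,60])-z*100, T.as_euler('xyz',degrees=True))
t=cam('top');s=cam('scene')
print('vise', [onz(t,(243,207),h).round() for h in(100,150)], tri([(t,(243,207)),(s,(308,287))]))
E
```

```text
([14.7, -44.7, -6.0], [142.4, 59.7, 80.6]) [516.93812466 -98.19910763 149.3088046 ] [-158.62486815   42.96010363   97.69488179]
vise [array([515., -23., 100.]), array([502., -31., 150.])] (array([454.25566658, -45.07082716,  75.44490842]), [69.2, 69.2])
```

Call:
carry_out --pt "15 -45 -6 142 60 81 1" --pt "15 -45 -6 142 60 81 1" --pt "15 -45 -6 142 60 81 1" --pt "15 -45 -6 142 60 81 1" --pt "15 -45 -6 142 60 81 1" --pt "15 -45 -6 142 60 81 1" --pt "15 -45 -6 142 60 81 1" --pt "15 -45 -6 142 60 81 1" --pt "15 -45 -6 142 60 81 1"

```text
time_s: 2.45
ee_pos: [517.5, -98.8, 150.0]
ee_rot: [-158.4, 43.1, 97.8]
force: [0.4, 0.4, -0.6]
gripper_width: 91.6
gripper_force: 0.0
```

```bash
python3 - <<'E'
from log import *
s=log(); im=grab_frame('wrist')[:,:,::-1]; cv2.imwrite('pics/w2.png',im); print(s['time_s'],s['qpos'].round(2),s['ee_pos'],s['ee_rot'])
E
```

```text
2.45 [ 10.9   31.07  95.65 -38.08  85.24  26.25] [517.46866489 -98.77386259 149.95950603] [-158.37566801   43.13842914   97.77271149]
```

View pics/w2.png

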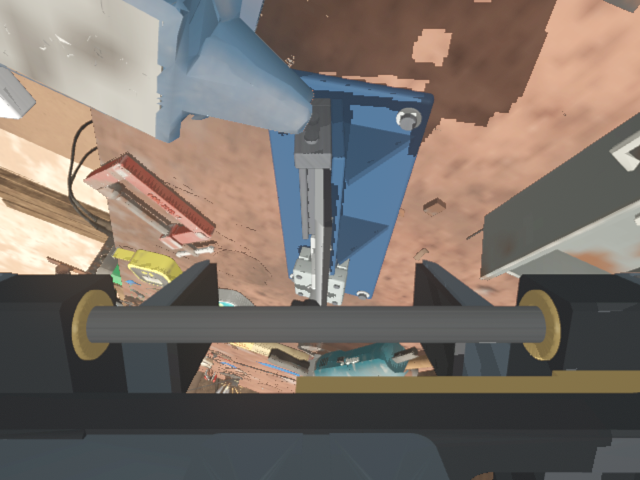

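The second wrist view shows the vise horn (tip near (305,110)) hanging over the cradle's left end, close to the camera. A strong left lean would therefore be risky. Next I'll fit the arm lengths from the logged joints and search for feasible lean angles.

```bash
cat >> k.py <<'E'
import json
from scipy.optimize import least_squares
def fk(q,p):
    d6,a1,d1,L2,L3,e=p; q=np.asarray(q,float)
    A=E('ZY',[q[0],q[1]]); B=A*E('Y',q[2]); W=B*E('ZYZ',[q[3],q[4],q[5]+90])
    return E('Z',q[0]).apply([a1,0,d1])+A.apply([0,0,L2])+B.apply([-e,0,L3])+W.apply([0,0,d6]),W
def fitp():
    D=[json.loads(l) for l in open('log.jsonl')]
    D.append(dict(qpos=[-76.203,18.312,89.639,0,72.044,-1.146],ee_pos=[148.268,-555.572,213.976]))
    p0=np.array([280,0,330,400,400,0.])
    f=lambda p:np.concatenate([np.concatenate([fk(d['qpos'],p)[0]-d['ee_pos'] for d in D]),(p-p0)*.003])
    r=least_squares(f,p0); return r.x,f(r.x)
lo=np.array([-177.9,-48.2,12.3,-77,2.9,-146.5]);hi=np.array([177.9,115.4,149.7,257,150.4,146.5])
def ik(T,pos,p,q0s):
    best=None
    for q0 in q0s:
        def f(q):
            P,W=fk(q,p); return np.r_[P-pos,(W.inv()*T).as_rotvec()*200]
        r=least_squares(f,np.clip(q0,lo+.1,hi-.1),bounds=(lo,hi))
        if best is None or r.cost<best.cost: best=r
    return best.x,np.sqrt(2*best.cost)
E
python3 - <<'E'
from k import *
p,r=fitp(); print(p.round(1),r.round(2))
q0s=[[0,30,95,-38,85,0],[-40,30,95,35,85,140],[-20,20,95,0,85,-140],[-40,30,110,60,85,140],[-40,40,110,100,85,140]]
for th in(-75,-60,-45,0,30,40,45,50,55,60,70,80):
  for sg in (1,-1):
    q,e=ik(tool(th,sg),rest([-5,0,60]),p,q0s); print(th,sg,q.round(0),round(e,1))
E
```

```text
[316.9  14.8 148.  589.6 411.  -52.7] [-5.570e+00 -1.005e+01  3.000e-02 -1.000e-02  0.000e+00 -0.000e+00
 -1.117e+01 -2.720e+00 -3.000e-02  1.100e-01  4.000e-02 -5.500e-01
  5.700e-01  3.000e-02 -1.600e-01]
-75 1 [ 12.  46. 110. -63.  86.  52.] 0.0
-75 -1 [  12.   46.  110.  -63.   86. -128.] 0.0
-60 1 [  8.  39. 107. -55.  78.  41.] 0.0
-60 -1 [   8.   39.  107.  -55.   78. -139.] 0.0
-45 1 [  3.  34. 105. -44.  72.  29.] 0.0
-45 -1 [   4.   34.  106.  -46.   72. -146.] 9.9
0 1 [-19.  29.  96.  -3.  70. -10.] 0.0
0 -1 [-26.  27.  99.   7.  67. 146.] 60.6
30 1 [-33.  34.  93.  21.  81. -30.] 0.0
30 -1 [-34.  34.  93.  22.  80. 146.] 9.6
40 1 [-37.  37.  92.  27.  85. -35.] 0.0
40 -1 [-37.  37.  92.  27.  85. 145.] 0.0
45 1 [-39.  39.  92.  30.  88. -37.] 0.0
45 -1 [-39.  39.  92.  30.  88. 143.] 0.0
50 1 [-40.  41.  91.  33.  90. -39.] 0.0
50 -1 [-40.  41.  91.  33.  90. 141.] 0.0
55 1 [-42.  43.  91.  36.  92. -41.] 0.0
55 -1 [-42.  43.  91.  36.  92. 139.] 0.0
60 1 [-43.  45.  91.  39.  95. -43.] 0.0
60 -1 [-43.  45.  91.  39.  95. 137.] 0.0
70 1 [-45.  49.  91.  44.  99. -46.] 0.0
70 -1 [-45.  49.  91.  44.  99. 134.] 0.0
80 1 [-47.  53.  92.  48. 104. -49.] 0.0
80 -1 [-47.  53.  92.  48. 104. 131.] 0.0
```

```bash
python3 - <<'E'
from k import *
D=[json.loads(l) for l in open('log.jsonl')]
s={k:np.array(v) for k,v in D[1].items()}; w=cam('wrist',s);t=cam('top')
X,e=tri([(t,(243,206)),(w,(312,108))]); print('horn',X.round(),e,'rest',(Rr.T@(X-corner)).round())
print('wristcam',w[2].round())
X,e=tri([(t,(246,216)),(w,(300,128))]); print('horn',X.round(),e)
X,e=tri([(t,(291.25,206.75)),(w,(408,119))]); print('boltBL',X.round(),e)
# plate top edge in w2 predicted
print('plate top corners pred',proj(w,[rest([0,65,80]),rest([0,-56,80]),rest([0,75,42]),rest([0,88,45])]).round(0))
# lean body corner clearances (rest y,z) for grasp y=-40
E
```

```text
horn [514. -24. 109.] [0.5, 0.5] rest [ -6. 164.  89.]
wristcam [558.  66. 219.]
horn [501. -33. 105.] [6.2, 6.2]
boltBL [ 539. -111.    7.] [0.4, 0.4]
plate top corners pred [[324. 234.]
 [322. 309.]
 [324. 174.]
 [324. 163.]]
```

```bash
python3 - <<'E'
from k import *
D=[json.loads(l) for l in open('log.jsonl')]
s={k:np.array(v) for k,v in D[1].items()}; w=cam('wrist',s)
im=cv2.imread('pics/w2.png')[80:310,260:450]; k=2.6; im=cv2.resize(im,None,fx=k,fy=k,interpolation=cv2.INTER_CUBIC)
def dr(P,col):
    u=((proj(w,P)-[260,80])*k+k/2-.5).round().astype(int); cv2.polylines(im,[u.reshape(-1,1,2)],True,col,1)
dr([rest([0,65,80]),rest([0,-56,80]),rest([-5,-56,80]),rest([-5,65,80])],(0,255,0))
dr([rest([0,75,42]),rest([0,-66,45]),rest([0,-66,45]),rest([0,75,45])],(0,0,255))
B=E('z',cr[2]); dr([B.apply(v)+[cr[0],cr[1],0] for v in([63,95,10],[63,-220,10],[-52,-220,10],[-52,95,10])],(0,255,255))
cv2.imwrite('pics/w2c.png',im)
E
```

```text
(no output)
```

View pics/w2c.png

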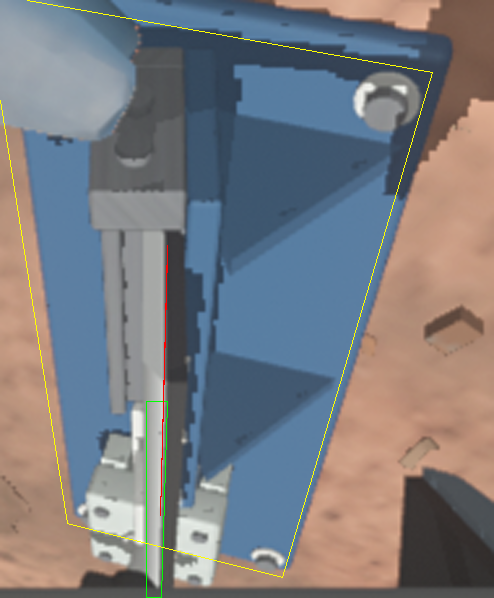

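The overlay sits about 6 px left of the real parts, so the cradle is a few mm farther in +x. The real back-left base corner is at (433,95.4) and back-right at (372.7,300.4). I'll refit the pose using the wrist views and improve the arm model.

```bash
python3 - <<'E'
import re
s=open('k.py').read()
s=s.replace("d6,a1,d1,L2,L3,e=p","d6,a1,d1,L2,L3,e,lat=p").replace("[a1,0,d1]","[a1,lat,d1]").replace("400,400,0.]","400,400,0.,0.]")
open('k.py','w').write(s)
E
python3 - <<'E'
from k import *
p,r=fitp(); print(p.round(1),r.round(2))
D=[{k:np.array(v) for k,v in json.loads(l).items()} for l in open('log.jsonl')]
w1=cam('wrist',D[0]);w2=cam('wrist',D[1]);t=cam('top')
L=np.array([[63,95,10],[63,-220,10],[-52,-220,10],[-52,95,10.]])
ut=np.array([[285.5,201.75],[431.25,218.75],[427,271.25],[279.25,253.5]])
uw=np.array([[418.7,58],[400,358.3],[299.3,359],[298,57.3]])
u2=np.array([[433,95.4],[372.7,300.4]])
for cs in ([(w1,uw,L),(w2,u2,L[:2])],[(t,ut,L),(w1,uw,L),(w2,u2,L[:2])]):
    def f(p): 
        return np.concatenate([(proj(c,l@E('z',p[2]).as_matrix().T+[p[0],p[1],0])-u).ravel() for c,u,l in cs])
    z=least_squares(f,cr); print(z.x.round(2),f(z.x).round(1))
E
```

```text
[335.7   0.  140.3 591.6 417.  -25.   11.5] [ 0.01 -0.01 -0.   -0.01  0.    0.   -0.    0.01  0.    0.17  0.   -0.57
  0.57  0.05 -0.08  0.03]
[ 479.84 -178.84   -7.05] [ 0.4 -3.9  1.8  1.3 -0.   0.9 -3.  -2.9  0.3  4.7 -0.9  0.2]
[ 479.41 -179.53   -7.1 ] [-2.5 -2.  -1.7 -2.4 -1.7 -1.6 -3.5 -1.2  0.1 -3.   1.3  2.  -0.5  1.5
 -3.2 -2.1 -0.5  5.7 -1.3  0.4]
```

```bash
sed -i 's/^cr=.*/cr=np.array([479.5,-181.,-7.2])/' k.py; python3 - <<'E'
from k import *
p,r=fitp()
q0s=[[0,30,95,-38,85,0],[-40,30,95,35,85,140]]
for th in(38,42,45,50):
  for y,z in((45,60),(45,110),(20,60)):
    q,e=ik(tool(th,-1),rest([-5,y,z]),p,q0s[1:]); print(th,y,z,q.round(1),round(e,1))
  q,e=ik(tool(-th,1),rest([-5,-30,60]),p,q0s[:1]); print(-th,q.round(1),round(e,1))
T=tool(-45,1); zz=T.as_matrix()[:,2]
for y,z,b in((-30,60,80),(-30,60,0)): print(rel(T,rest([-5,y,z])-zz*b))
# wrist cam at grasp
m=camera_model('wrist')['mount']; print('cam at grasp',(T.apply(m[:3,3])+rest([-5,-30,60])).round())
E
```

```text
38 45 60 [-34.2  35.2  94.9  27.4  82.4 146.5] 1.0
38 45 110 [-34.4  33.1  91.3  28.3  87.5 146.5] 10.8
38 20 60 [-36.   36.1  93.1  26.1  83.9 145.9] 0.0
-38 [ -2.7  31.  103.8 -39.7  69.4  21.7] 0.0
42 45 60 [-35.6  36.5  94.8  29.8  84.1 144.8] 0.0
42 45 110 [-35.5  34.3  91.1  30.4  89.2 146.5] 5.4
42 20 60 [-37.6  37.4  92.9  28.6  85.7 144. ] 0.0
-42 [ -0.9  32.  104.7 -43.1  70.4  25.4] 0.0
45 45 60 [-36.8  37.6  94.8  31.6  85.4 143.3] 0.0
45 45 110 [-36.3  35.2  90.9  31.9  90.5 146.5] 1.5
45 20 60 [-38.6  38.4  92.9  30.4  87.  142.6] 0.0
-45 [  0.4  32.8 105.4 -45.6  71.2  28.1] 0.0
50 45 60 [-38.5  39.4  94.8  34.5  87.6 141. ] 0.0
50 45 110 [-37.9  36.9  91.1  34.9  92.5 144.9] 0.0
50 20 60 [-40.3  40.2  92.8  33.2  89.3 140.5] 0.0
-50 [  2.4  34.4 106.6 -49.5  72.9  32.5] 0.0
([-0.2, 0.2, -0.1], [-32.0, 3.1, 52.3])
([-0.2, 0.2, -0.1], [-31.7, 3.4, 132.3])
cam at grasp [527. -47. 151.]
```

```bash
python3 - <<'E'
from k import *
T=tool(-47,1); zz=T.as_matrix()[:,2]
for y,z,b in((-30,60,80),(-30,60,0)): print(rel(T,rest([-5,y,z])-zz*b))
m=camera_model('wrist')['mount']; print('cam at grasp',(T.apply(m[:3,3])+rest([-5,-30,60])).round())
E
```

```text
([-0.2, -1.8, -0.1], [-29.2, 3.1, 52.4])
([-0.2, -1.8, -0.1], [-31.7, 3.4, 132.3])
cam at grasp [525. -45. 145.]
```

Call:
carry_out --pt "0 -2 0 -30 3 10 1" --pt "0 -2 0 -32 3 50 1" --pt "0 -2 0 -32 3 80 1" --pt "0 -2 0 -32 3 105 1" --pt "0 -2 0 -32 3.4 122 1" --pt "0 -2 0 -32 3.4 132 1" --pt "0 -2 0 -32 3.4 132 1" --force 5

```text
time_s: 3.2
ee_pos: [486.2, -212.4, 80.9]
ee_rot: [-157.4, 45.0, 98.9]
force: [0.3, -0.3, 0.2]
gripper_width: 91.1
gripper_force: 0.0
```

Call:
carry_out --pt "0 0 0 0 0 0 -1" --pt "0 0 0 0 0 0 -1" --pt "0 0 0 0 0 0 -1" --pt "0 0 0 0 0 0 -1" --pt "0 0 0 0 0 0 -1" --pt "0 0 0 0 0 0 -1" --pt "0 0 0 0 0 0 -1" --force 5

```text
time_s: 3.9
ee_pos: [487.2, -211.0, 80.6]
ee_rot: [-157.4, 45.0, 99.1]
force: [0.7, 0.2, -0.2]
gripper_width: 37.9
gripper_force: 0.0
```

```bash
python3 - <<'E'
from k import *
from log import *
s=log(); a=grab_frame('scene')[:,:,::-1][190:290,250:390]; b=grab_frame('wrist')[:,:,::-1]
o=np.zeros((600,800,3),np.uint8); o[:300,:420]=cv2.resize(a,(420,300)); o[300:,:400]=cv2.resize(b,(400,300)); c=b[120:320,220:420]; o[:400,420:800]=cv2.resize(c,(380,400)); cv2.imwrite('pics/g1.png',o)
P=Rr.T@(s['ee_pos']-corner); print(s['time_s'],s['gripper_width'],s['gripper_force'],s['force'],'TCP rest',P.round(1))
E
```

```text
3.9 37.85204350856966 0.0 [ 0.68401656  0.19232647 -0.23871317] TCP rest [ -4.7 -28.8  59.5]
```

View pics/g1.png

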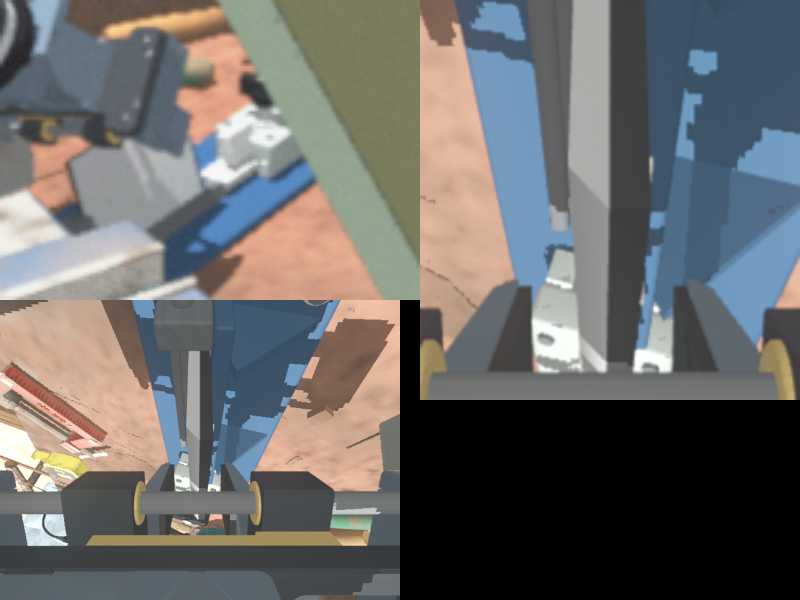

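Both fingers straddle the plate, at about x = 530 and 675 in the crop, with the plate at 580 to 645. The plate is nearly centred, perhaps 1 to 2 mm to the right. The gripper is still closing, so I'll continue.

Call:
carry_out --pt "0 0 0 0 1 0 -1" --pt "0 0 0 0 1 0 -1" --pt "0 0 0 0 1 0 -1" --pt "0 0 0 0 1 0 -1" --pt "0 0 0 0 1 0 -1" --force 5

```text
time_s: 4.5
ee_pos: [487.8, -211.3, 80.4]
ee_rot: [-157.4, 45.1, 99.1]
force: [0.5, 1.2, 0.7]
gripper_width: 9.9
gripper_force: 5.0
```

Call:
carry_out --pt "0 0 0 0 0 0 -1" --pt "0 0 0 0 0 0 -1" --pt "0 0 0 0 0 0 -1" --force 60

```text
time_s: 4.8
ee_pos: [487.8, -211.3, 80.4]
ee_rot: [-157.4, 45.1, 99.1]
force: [-1.9, 0.4, 1.3]
gripper_width: 9.6
gripper_force: 60.0
```

```bash
cat > plan.py <<'E'
from k import *
from log import *
p,_=fitp()
s=state(); T0=rot(s['ee_rot']); P0=s['ee_pos']; r0=Rr.T@(P0-corner)
print(s['gripper_width'],s['gripper_force'],s['force'].round(1),r0.round(1),s['qpos'].round(1))
B=R.from_matrix(Rr); yc=1.
F=B*E('z',180)*B.inv(); T1=F*T0
def place(up,y): return rest([-10-r0[0]+0, y-(r0[1]-yc), r0[2]+up])
qB,e1=ik(T0,P0+Rr@[-10,0,150],p,[s['qpos']])
qC,e2=ik(T1,place(40,8),p,[[-38,37,92,30,88,144]]); qD,e3=ik(T1,place(0,8),p,[qC]); print(qB.round(1),e1,qC.round(1),e2,qD.round(1),e3)
# plate corners in tool
C0=rest([-5,yc,40]); cor=[T0.inv().apply(C0+Rr@[x,y,z]-P0) for x in(-5,5) for y in(-60,60) for z in(-40,40)]
n=26
for i in range(n+1):
    q=qB+(qC-qB)*(i/n); q[1]-=6*np.sin(np.pi*i/n)
    P,W=fk(q,p); c=np.array([W.apply(v)+P for v in cor])
    if i==0: Ps,Ws=P,W; lastP,lastW=P,W
    print(i,'min',c.min(0).round(),'max',c.max(0).round(),'step',round(float(np.linalg.norm(P-lastP))),round((lastW.inv()*W).magnitude()*57.3,1),
      'row',(Ws.inv()*W).as_rotvec(degrees=True).round(1).tolist(),Ws.inv().apply(P-Ps).round(1).tolist())
    lastP,lastW=P,W
print('lift in tool',T0.inv().apply(Rr@[-10,0,150]).round(1), T0.inv().apply(Rr@[0,0,20]).round(1))
E
python3 plan.py
```

```text
9.601129986084851 60.00090479850769 [-1.9  0.4  1.3] [ -4.  -29.   59.5] [  1.4  33.8 105.7 -47.2  72.3  30. ]
[  1.   26.   93.2 -44.6  86.2  15. ] 4.28707347259384e-12 [-37.8  36.5  91.6  32.9  90.6 144.8] 1.5535888351360758e-13 [-38.2  38.4  94.6  32.7  86.6 141.7] 5.762943468952974e-13
0 min [ 493. -246.  169.] max [ 538. -123.  249.] step 0 0.0 row [0.0, 0.0, 0.0] [0.0, 0.0, 0.0]
1 min [ 481. -247.  161.] max [ 534. -122.  245.] step 14 7.4 row [1.8, 3.2, 6.4] [5.8, -9.8, 8.3]
2 min [ 471. -247.  153.] max [ 531. -122.  241.] step 13 7.4 row [3.9, 6.3, 12.9] [11.9, -19.1, 15.4]
3 min [ 462. -245.  146.] max [ 528. -123.  238.] step 12 7.4 row [6.2, 9.2, 19.3] [18.3, -27.8, 21.3]
4 min [ 452. -242.  139.] max [ 526. -124.  235.] step 12 7.4 row [8.7, 12.0, 25.7] [25.1, -35.8, 26.1]
5 min [ 440. -237.  133.] max [ 529. -127.  233.] step 11 7.4 row [11.5, 14.6, 32.1] [32.1, -43.0, 29.9]
6 min [ 429. -231.  127.] max [ 532. -130.  231.] step 10 7.4 row [14.6, 17.0, 38.4] [39.3, -49.4, 32.8]
7 min [ 420. -224.  122.] max [ 534. -135.  228.] step 9 7.4 row [17.9, 19.3, 44.6] [46.7, -5
[... 1384 characters left out ...]
1 min [ 446. -230.   66.] max [ 509. -105.  167.] step 7 7.5 row [93.7, 21.1, 114.2] [128.9, -35.3, 23.6]
22 min [ 455. -232.   64.] max [ 506. -104.  161.] step 8 7.6 row [101.1, 18.1, 116.9] [130.5, -27.7, 23.0]
23 min [ 463. -233.   63.] max [ 506. -104.  156.] step 8 7.6 row [108.7, 14.7, 119.1] [131.1, -19.4, 22.9]
24 min [ 471. -234.   61.] max [ 505. -107.  150.] step 9 7.6 row [116.4, 10.7, 120.7] [130.6, -10.6, 23.2]
25 min [ 478. -234.   61.] max [ 506. -111.  145.] step 9 7.6 row [124.3, 6.1, 121.7] [129.0, -1.3, 24.0]
26 min [ 474. -237.   61.] max [ 520. -114.  140.] step 10 7.6 row [-132.3, -0.9, -122.0] [126.2, 8.4, 25.3]
lift in tool [-110.2  -10.8 -101.7] [-14.7  -0.1 -13.6]
```

```bash
python3 - <<'E'
from log import *
s=log(); json.dump({'R':s['ee_rot'].tolist(),'P':s['ee_pos'].tolist()},open('grasp.json','w'))
E
```

Call:
carry_out --pt "0 0 0 -7.5 0 -7 -1" --pt "0 0 0 -22 -1 -20 -1" --pt "0 0 0 -44 -4 -41 -1" --pt "0 0 0 -75 -8 -68 -1" --pt "0 0 0 -110 -11 -102 -1" --pt "0 0 0 -110 -11 -102 -1"

```text
time_s: 5.4
ee_pos: [522.4, -215.1, 233.7]
ee_rot: [-158.6, 45.2, 98.4]
force: [1.9, 0.6, -6.3]
gripper_width: 9.9
gripper_force: 60.0
```

```bash
cat > plan.py <<'E'
from k import *
from log import *
p,_=fitp(); G=json.load(open('grasp.json')); T0=rot(G['R']);P0=np.array(G['P']); r0=Rr.T@(P0-corner)
s=state(); print(s['gripper_width'],s['gripper_force'],s['force'].round(1),s['time_s'])
B=R.from_matrix(Rr); yc=1.; T1=B*E('z',180)*B.inv()*T0
def place(dx,up,y): return rest([r0[0]+dx, y-(r0[1]-yc), r0[2]+up])
E
python3 - <<'E'
from plan import *
qB=s['qpos']
qC,e2=ik(T1,place(-45,30,8),p,[[-38,37,92,30,88,144]]); print(qC.round(1),e2)
n=24
for i in range(0,n+1):
    q=qB+(qC-qB)*(i/n); q[1]-=5*np.sin(np.pi*i/n)
    P,W=fk(q,p)
    if i in(0,12): Ps,Ws=P,W
    if i: print(i,round((lW.inv()*W).magnitude()*57.3,1),P.round(),'row',((lb[1].inv()*W).as_rotvec(degrees=True).round(1).tolist()+lb[1].inv().apply(P-lb[0]).round(1).tolist()))
    if i in(0,12): lb=(P,W)
    lW=W
E
```

```text
9.869655484897898 59.99632939696312 [ 1.9  0.6 -6.3] 5.4
[-39.8  33.6  97.2  31.6  89.1 141.9] 1.7908444574941004e-13
1 7.9 [ 507. -217.  225.] row [2.2, 3.4, 6.7, 6.6, -12.0, 11.1]
2 7.9 [ 493. -217.  216.] row [4.6, 6.6, 13.5, 13.7, -23.5, 20.6]
3 7.9 [ 480. -216.  209.] row [7.3, 9.7, 20.2, 21.3, -34.4, 28.7]
4 7.9 [ 467. -214.  201.] row [10.3, 12.5, 27.0, 29.2, -44.5, 35.5]
5 7.9 [ 456. -211.  194.] row [13.6, 15.1, 33.7, 37.5, -53.9, 40.9]
6 7.9 [ 446. -208.  187.] row [17.1, 17.5, 40.3, 46.0, -62.4, 45.2]
7 7.9 [ 437. -203.  181.] row [21.0, 19.7, 46.9, 54.6, -69.9, 48.5]
8 7.9 [ 429. -198.  175.] row [25.1, 21.6, 53.4, 63.4, -76.4, 50.8]
9 7.9 [ 423. -192.  169.] row [29.5, 23.3, 59.8, 72.1, -81.9, 52.2]
10 7.9 [ 417. -186.  164.] row [34.3, 24.7, 66.0, 80.8, -86.3, 52.9]
11 7.9 [ 413. -179.  159.] row [39.3, 25.8, 72.1, 89.3, -89.5, 52.9]
12 8.0 [ 411. -173.  154.] row [44.7, 26.5, 78.0, 97.5, -91.7, 52.3]
13 8.0 [ 409. -167.  149.] row [4.0, -0.2, 6.9, 0.2, -6.1, 5.1]
14 8.0 [ 409. -161.  145.] row [8.1, -0.8, 13.7, 1.4, -12.2, 9.3]
15 8.0 [ 410. -155.  141.] row [12.2, -1.7, 20.6, 3.5, -18.0, 12.7]
16 8.1 [ 412. -150.  137.] row [16.2, -3.0, 27.5, 6.4, -23.5, 15.3]
17 8.1 [ 415. -145.  134.] row [20.2, -4.7, 34.3, 10.3, -28.5, 17.0]
18 8.1 [ 419. -141.  131.] row [24.2, -6.8, 41.1, 14.9, -32.8, 17.9]
19 8.2 [ 424. -138.  128.] row [28.1, -9.3, 47.8, 20.3, -36.4, 18.0]
20 8.2 [ 430. -136.  126.] row [32.0, -12.1, 54.4, 26.4, -39.0, 17.3]
21 8.2 [ 437. -135.  124.] row [35.8, -15.4, 61.0, 33.2, -40.6, 15.7]
22 8.2 [ 444. -135.  123.] row [39.5, -19.0, 67.4, 40.5, -41.0, 13.4]
23 8.3 [ 452. -137.  122.] row [43.1, -23.0, 73.7, 48.3, -40.2, 10.3]
24 8.3 [ 461. -140.  121.] row [46.7, -27.4, 79.8, 56.5, -37.9, 6.5]
```

Call:
carry_out --pt "2 3.5 6.5 7 -12 11 -1" --pt "4.5 6.5 13.5 14 -23.5 20 -1" --pt "7 9.5 20 21 -34 28 -1" --pt "10 12.5 27 29 -44 34 -1" --pt "13.5 15 33.5 37 -54 39 -1" --pt "17 17.5 40 46 -62 43 -1" --pt "21 19.5 47 55 -70 46 -1" --pt "25 21.5 53.5 63 -76 48 -1" --pt "29.5 23.5 60 72 -82 49 -1" --pt "34 24.5 66 81 -86 49 -1" --pt "39.5 26 72 89 -89.5 49 -1" --pt "44.5 26.5 78 97.5 -91.5 49 -1" --pt "44.5 26.5 78 97.5 -91.5 49 -1"

```text
time_s: 6.7
ee_pos: [405.0, -170.7, 149.9]
ee_rot: [179.5, 28.8, -6.2]
force: [-0.5, -0.5, -7.2]
gripper_width: 10.2
gripper_force: 60.0
```

Call:
carry_out --pt "4 0 7 0 -6 5 -1" --pt "8 -1 14 1.5 -12 9 -1" --pt "12 -1.5 20.5 3.5 -18 12 -1" --pt "16 -3 27.5 6.5 -23.5 15 -1" --pt "20 -4.5 34.5 10.5 -28.5 17 -1" --pt "24 -7 41 15 -33 18 -1" --pt "28 -9.5 48 20.5 -36.5 18 -1" --pt "32 -12 54.5 26.5 -39 17 -1" --pt "36 -15.5 61 33 -40.5 15.5 -1" --pt "39.5 -19 67.5 40.5 -41 13 -1" --pt "43 -23 73.5 48.5 -40 10 -1" --pt "46.5 -27.5 80 56.5 -38 6.5 -1" --pt "46.5 -27.5 80 56.5 -38 6.5 -1" --pt "46.5 -27.5 80 56.5 -38 6.5 -1"

```text
time_s: 8.1
ee_pos: [455.9, -137.5, 117.7]
ee_rot: [157.1, 44.5, -113.7]
force: [0.5, -0.1, -6.5]
gripper_width: 9.5
gripper_force: 60.0
```

```bash
python3 - <<'E'
from plan import *
print(s['qpos'].round(1))
for a in((-45,30),(-1,12),(-1,0)): print(a,rel(T1,place(*a,8)),(place(*a,8)-s['ee_pos']).round(1))
a=grab_frame('scene')[:,:,::-1][190:290,250:390]; b=grab_frame('top')[:,:,::-1][170:300,260:450]
o=np.zeros((600,560,3),np.uint8); o[:300,:420]=cv2.resize(a,(420,300)); o[300:,:438]=cv2.resize(b,(438,300)); cv2.imwrite('pics/f1.png',o)
E
```

```text
9.47940751011151 59.99658331274986 [ 0.5 -0.1 -6.5] 8.1
[-39.6  33.7  97.8  31.   88.8 142.4]
(-45, 30) ([0.8, -0.4, -0.6], [-2.2, -4.3, -5.1]) [ 5.3 -2.9  3.7]
(-1, 12) ([0.8, -0.4, -0.6], [10.6, -48.5, 6.8]) [ 42.6  -7.7 -25.4]
(-1, 0) ([0.8, -0.4, -0.6], [19.4, -48.7, 15.0]) [ 39.4  -7.3 -37. ]
```

View pics/f1.png

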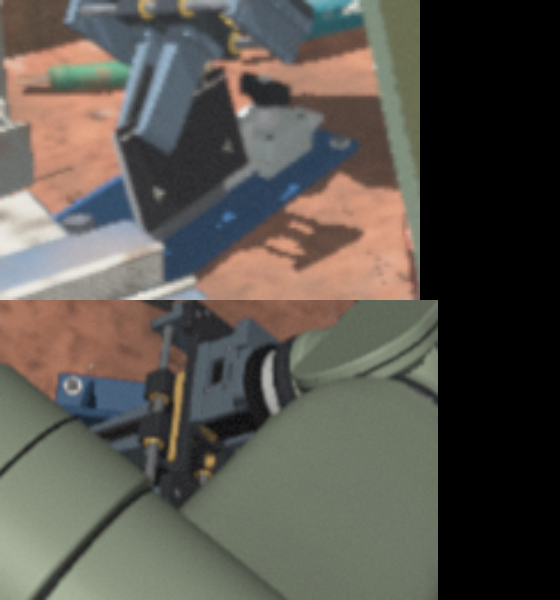

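The scene crop shows the plate held dark face toward the front, above the ledge, with nothing touching. I'll move it in over the lip.

Call:
carry_out --pt "0.8 -0.4 -0.6 3 -20 0 -1" --pt "0.8 -0.4 -0.6 7 -38 3 -1" --pt "0.8 -0.4 -0.6 10.5 -48.5 7 -1" --pt "0.8 -0.4 -0.6 10.5 -48.5 7 -1" --pt "0.8 -0.4 -0.6 13.5 -48.5 9.5 -1" --pt "0.8 -0.4 -0.6 15.5 -48.5 11.5 -1" --pt "0.8 -0.4 -0.6 15.5 -48.5 11.5 -1"

```text
time_s: 8.9
ee_pos: [496.5, -144.6, 86.1]
ee_rot: [158.1, 45.2, -113.5]
force: [-0.2, -0.7, -6.9]
gripper_width: 9.7
gripper_force: 60.0
```

```bash
python3 - <<'E'
from plan import *
print(s['qpos'].round(1),(Rr.T@(s['ee_pos']-corner)).round(1),r0.round(1), (Rr.T@s['force']).round(1))
print(rel(T1,place(-1,0,8)),rel(T1,place(-1,-3,8)))
E
```

```text
9.693950031035982 59.99628022313118 [-0.2 -0.7 -6.9] 8.9
[-38.2  38.2  94.2  32.9  87.1 142.3] [-5.2 38.3 65.1] [ -4.  -29.   59.5] [ 1.7 -0.7 -6.7]
([-0.1, 0.1, -0.2], [4.3, -0.2, 3.6]) ([-0.1, 0.1, -0.2], [6.5, -0.2, 5.6])
```

Call:
carry_out --pt "0 0 0 0.9 0 0.8 -1" --pt "0 0 0 1.8 0 1.6 -1" --pt "0 0 0 2.6 0 2.3 -1" --pt "0 0 0 3.2 0 2.8 -1" --pt "0 0 0 3.2 0 2.8 -1"

```text
time_s: 9.4
ee_pos: [495.7, -144.7, 82.3]
ee_rot: [158.1, 45.2, -113.5]
force: [0.5, -0.3, -7.5]
gripper_width: 9.8
gripper_force: 60.0
```

Call:
carry_out --pt "0 0 0 0.4 0 0.35 -1" --pt "0 0 0 0.8 0 0.7 -1" --pt "0 0 0 1.1 0 1.0 -1" --pt "0 0 0 1.1 0 1.0 -1"

```text
time_s: 9.8
ee_pos: [495.3, -144.6, 80.9]
ee_rot: [158.1, 45.2, -113.5]
force: [-0.3, 0.2, -6.8]
gripper_width: 9.7
gripper_force: 60.0
```

Call:
carry_out --pt "0 0 0 0.4 0 0.35 -1" --pt "0 0 0 0.7 0 0.7 -1" --pt "0 0 0 0.7 0 0.7 -1"

```text
time_s: 10.1
ee_pos: [495.4, -144.6, 80.8]
ee_rot: [158.2, 45.2, -113.5]
force: [0.5, -1.1, -1.5]
gripper_width: 9.8
gripper_force: 60.0
```

```bash
python3 - <<'E'
from plan import *
print((Rr.T@(s['ee_pos']-corner)).round(2),r0.round(2), (Rr.T@s['force']).round(1),s['torque'])
E
```

```text
9.800090556369065 60.002179741859436 [ 0.5 -1.1 -1.5] 10.1
[-4.87 38.15 59.61] [ -3.98 -28.98  59.51] [ 1.  -1.  -1.2] [-0.72417326 -0.0889984   0.05018676]
```

The wrist force dropped from 7 N to 1.5 N at the expected height, so the plate is on the ledge. I'll ease it onto the backrest and then release.

Call:
carry_out --pt "0 0 0 0 -0.5 0 -1" --pt "0 0 0 0 -1 0 -1" --pt "0 0 0 0 -1 0 -1"

```text
time_s: 10.4
ee_pos: [495.7, -144.6, 80.7]
ee_rot: [158.0, 45.3, -113.5]
force: [-2.4, -2.3, 4.6]
gripper_width: 9.4
gripper_force: 60.0
```

Call:
carry_out --pt "0 0 0 0 0 0 -1" --pt "0 0 0 0 0 0 -1" --force 5

```text
time_s: 10.6
ee_pos: [496.4, -144.6, 80.4]
ee_rot: [158.2, 45.3, -113.5]
force: [-0.0, -2.9, 5.7]
gripper_width: 10.0
gripper_force: 5.0
```

Call:
carry_out --pt "0 0 0 0 0 0 -0.6" --pt "0 0 0 0 0 0 -0.6" --pt "0 0 0 0 0 0 -0.6" --pt "0 0 0 0 0 0 0.2" --pt "0 0 0 0 0 0 0.2" --pt "0 0 0 0 0 0 0.2" --pt "0 0 0 0 0 0 0.2" --pt "0 0 0 -20 0 -30 0.2" --pt "0 0 0 -40 0 -70 0.2" --pt "0 0 0 -60 0 -115 0.2" --pt "0 0 0 -60 0 -115 0.2"

```text
time_s: 11.7
ee_pos: [511.1, -198.9, 190.8]
ee_rot: [160.6, 46.0, -111.1]
force: [-0.4, 0.0, -0.6]
gripper_width: 54.8
gripper_force: 0.0
```

```bash
python3 - <<'E'
from k import *
from log import *
s=log(); a=grab_frame('scene')[:,:,::-1][190:290,250:390]; b=grab_frame('wrist')[:,:,::-1]
print(s['time_s'],s['qpos'].round(1),s['ee_pos'],s['gripper_width'])
o=np.zeros((600,800,3),np.uint8); o[:240,:336]=cv2.resize(a,(336,240)); o[240:,:336]=0; o[:348,336:]=cv2.resize(b,(464,348)); cv2.imwrite('pics/p1.png',o)
w=cam('wrist',s); print(proj(w,[rest([-10,y,80]) for y in(68,-52)]+[rest([0,75,42])]).round(1))
cv2.imwrite('pics/w3.png',b)
E
```

```text
11.7 [-41.2  35.   82.3  32.1 100.5 146.5] [ 511.10422641 -198.87163193  190.81327306] 54.841564392125676
[[315.4 222.2]
 [316.7  94.3]
 [305.1 187.3]]
```

View pics/p1.png

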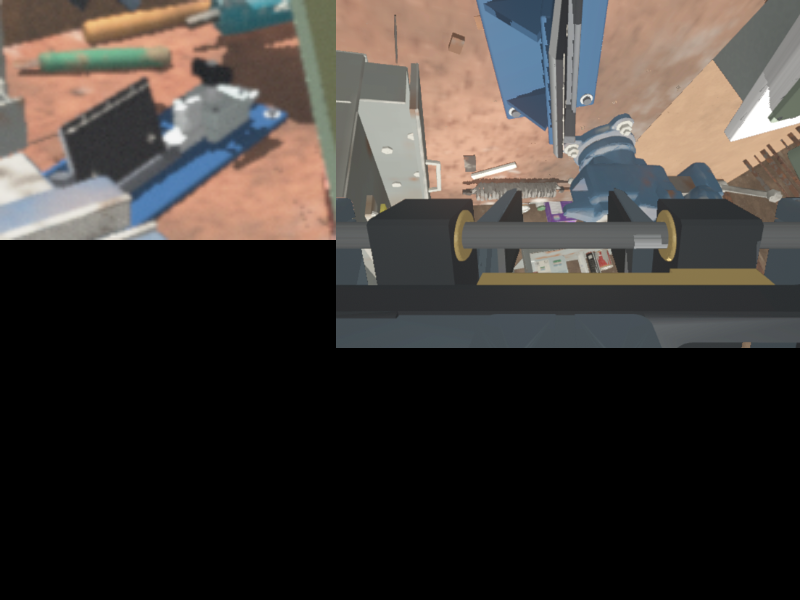

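The scene crop shows the plate standing on the ledge against the backrest with its dark face outward, and the wrist view shows nothing disturbed. Next is the knob. I'll estimate its position from the first top image and move above it with the tool pointing down.

```bash
python3 - <<'E'
from k import *
t=cam('top'); top=np.array([475.75,-184.42]); B=E('z',-7.23)
for n,u in(('hub',(560/4+260,228/4+180)),('wingback',(565/4+260,186/4+180)),('wingfront',(553/4+260,280/4+180))):
    X=onz(t,u,84); l=B.inv().apply(X-[*top,0]); print(n,X.round(1),l.round(1))
l=np.array([l[0]*0,-172,84])
for lx in(-10,):
    K=E('z',cr[2]).apply([lx,-172,0])+[cr[0],cr[1],0]
T=E('xyz',[180,0,-7.2]); K[2]=200; K+=E('z',-7.2).apply([-60,0,0]); print('target',K.round(1))
print(rel(T,K)); p,_=fitp(); print(ik(T,K,p,[[-40,20,95,0,70,60]]))
s=state(); C=rot(s['ee_rot']); d=C.inv()*T; print(d.magnitude()*57.3)
E
```

```text
hub [ 456.2 -330.1   84. ] [  -1. -147.   84.]
wingback [ 477.3 -333.3   84. ] [  20.3 -147.5   84. ]
wingfront [ 430.4 -325.8   84. ] [ -27.2 -146.    84. ]
target [ 388.5 -342.9  200. ]
([-27.3, 48.1, -89.2], [116.2, 102.9, -110.6])
(array([-4.27019149e+01,  1.37607336e+01,  9.82202578e+01, -1.12067581e-14,
        6.80190086e+01,  5.44980851e+01]), np.float64(6.587067497584249e-14))
104.90975592926901
```

```bash
python3 - <<'E'
from k import *
T=E('xyz',[180,0,-7.2]); K=E('z',-7.2).apply([-63,-147,0])+[cr[0],cr[1],200]; print(K.round(1),rel(T,K))
E
```

```text
[ 398.6 -318.9  200. ] ([-27.3, 48.1, -89.2], [98.2, 95.9, -93.2])
```

Call:
carry_out --pt "-27.3 48.1 -89.2 98 96 -93 1" --pt "-27.3 48.1 -89.2 98 96 -93 1" --pt "-27.3 48.1 -89.2 98 96 -93 1" --pt "-27.3 48.1 -89.2 98 96 -93 1" --pt "-27.3 48.1 -89.2 98 96 -93 1" --pt "-27.3 48.1 -89.2 98 96 -93 1" --pt "-27.3 48.1 -89.2 98 96 -93 1" --pt "-27.3 48.1 -89.2 98 96 -93 1" --pt "-27.3 48.1 -89.2 98 96 -93 1" --pt "-27.3 48.1 -89.2 98 96 -93 1" --pt "-27.3 48.1 -89.2 98 96 -93 1" --pt "-27.3 48.1 -89.2 98 96 -93 1" --pt "-27.3 48.1 -89.2 98 96 -93 1" --pt "-27.3 48.1 -89.2 98 96 -93 1" --pt "-27.3 48.1 -89.2 98 96 -93 1" --pt "-27.3 48.1 -89.2 98 96 -93 1"

```text
time_s: 13.4
ee_pos: [399.0, -318.6, 199.3]
ee_rot: [-179.9, 0.1, -7.2]
force: [0.4, 0.3, 0.5]
gripper_width: 91.1
gripper_force: 0.0
```

```bash
python3 - <<'E'
from k import *
from log import *
s=log(); im=grab_frame('wrist')[:,:,::-1].copy(); cv2.imwrite('pics/w4.png',im); w=cam('wrist',s)
print(s['time_s'],s['qpos'].round(1),s['ee_pos'],s['ee_rot'])
B=E('z',-7.2); pr=proj(w,[B.apply(v)+[cr[0],cr[1],0] for v in([-3,-147,84],[21,-147,84],[-27,-147,84],[-3,-135,45])]).round(); print(pr)
u,v=pr[0].astype(int)
g=im.max(2)
x0,y0=u-60,max(0,v-60)
for r in range(y0,v+90,5): print(r,''.join('#' if x<45 else '+' if x<90 else '-' if x<150 else '.' for x in g[r,x0:x0+120:2]))
E
```

```text
13.4 [-39.9  13.2  99.1   0.   67.8  57.3] [ 399.04740071 -318.60589199  199.265883  ] [-1.79913263e+02  1.01305077e-01 -7.16647990e+00]
[[317. 158.]
 [317. 123.]
 [317. 191.]
 [302. 157.]]
98 ............................................................
103 ............................................................
108 ............................................................
113 ............................................................
118 ............................................................
123 ............................-+++++..........................
128 ..................-........-----+++...............-.........
133 ...........................-----+++--.............--........
138 ...........................------++----...........-.........
143 ..........................-+----++++--......................
148 ........................---+-....++---......................
153 .......................----........-----....................
158 ................-......----........-----..........-.........
163 ------------............---+--..-+++----....................
1
[... 338 characters left out ...]
..................................................
198 ............................................................
203 ............................................................
208 -----------------------------------.........................
213 ............................................................
218 ................-----.------------..........................
223 ...............--------------------..--------...-------...--
228 ................--------------------------------------------
233 ................-------------------..-----------------------
238 ...............---------------------------------------------
243 ................--------------------------------------------
```

```bash
python3 - <<'E'
from k import *
D=[json.loads(l) for l in open('log.jsonl')][-1]; s={k:np.array(v) for k,v in D.items()}
w=cam('wrist',s); im=cv2.imread('pics/w4.png')
for u in((319.5,155.5),(316,155.5),(319,123),(319,188)):
    X=onz(w,u,84); print(u,X.round(1),rot(s['ee_rot']).inv().apply(X-s['ee_pos']).round(1),E('z',7.2).apply(X-[cr[0],cr[1],0]).round(1))
for r in(126,131,171,176): print(r,[int(x) for x in im[r,304:334].max(1)])
E
```

```text
(319.5, 155.5) [ 459.6 -328.3   84. ] [ 61.5   2.3 115.2] [  -1.2 -148.7   84. ]
(316, 155.5) [ 460.  -325.8   84. ] [ 61.5  -0.3 115.2] [  -1.2 -146.1   84. ]
(319, 123) [ 481.8 -330.7   84. ] [ 83.9   1.8 115.1] [  21.1 -148.2   84. ]
(319, 188) [ 436.7 -325.1   84. ] [ 38.3   2.  115.2] [ -24.4 -148.4   84. ]
126 [241, 242, 242, 243, 243, 243, 225, 146, 87, 90, 100, 107, 110, 106, 101, 96, 92, 87, 84, 82, 79, 75, 134, 233, 243, 242, 241, 240, 239, 238]
131 [241, 241, 241, 241, 242, 242, 181, 97, 84, 93, 102, 109, 111, 107, 102, 97, 92, 88, 85, 83, 81, 78, 82, 139, 146, 144, 142, 157, 230, 238]
171 [237, 237, 237, 238, 238, 215, 135, 84, 88, 94, 98, 100, 100, 98, 97, 95, 91, 87, 85, 83, 78, 82, 135, 143, 143, 142, 140, 140, 151, 164]
176 [237, 236, 237, 237, 237, 212, 135, 85, 87, 92, 97, 98, 97, 95, 94, 93, 90, 86, 83, 81, 78, 89, 135, 142, 142, 141, 139, 154, 227, 235]
```

Call:
carry_out --pt "0 0 0 40 1 10 0" --pt "0 0 0 61.5 1.2 40 0" --pt "0 0 0 61.5 1.2 80 0" --pt "0 0 0 61.5 1.2 112 0" --pt "0 0 0 61.5 1.2 127 0" --pt "0 0 0 61.5 1.2 132 0" --pt "0 0 0 61.5 1.2 132 0" --force 5

```text
time_s: 14.15
ee_pos: [459.5, -327.1, 67.1]
ee_rot: [-179.9, 0.1, -7.1]
force: [0.7, 0.1, 0.6]
gripper_width: 45.6
gripper_force: 0.0
```

Call:
carry_out --pt "0 0 0 0 0 0 -1" --pt "0 0 0 0 0 0 -1" --pt "0 0 0 0 0 0 -1" --pt "0 0 0 0 0 0 -1" --pt "0 0 0 0 0 0 -1" --pt "0 0 0 0 0 0 -1"

```text
time_s: 14.75
ee_pos: [460.0, -327.4, 68.7]
ee_rot: [180.0, -0.1, -7.1]
force: [0.0, -0.9, 5.3]
gripper_width: 23.7
gripper_force: 5.0
```

The fingers stopped at 23.7 mm with an upward force, so they're on the 24 mm hub, not the wing. I'll reopen, go a bit higher and close again.

Call:
carry_out --pt "0 0 0 0 0 0 -0.2" --pt "0 0 0 0 0 0 -0.2" --pt "0 0 0 0 0 -5 -0.2" --pt "0 0 0 0 0 -5 -1" --pt "0 0 0 0 0 -5 -1" --pt "0 0 0 0 0 -5 -1" --pt "0 0 0 0 0 -5 -1" --pt "0 0 0 0 0 -5 -1"

```text
time_s: 15.55
ee_pos: [459.5, -327.1, 72.9]
ee_rot: [-180.0, 0.0, -7.1]
force: [0.3, -0.9, 0.7]
gripper_width: 22.7
gripper_force: 5.0
```

The fingers close on the hub even at this height, so it runs up through the wing. A centred hub grip pushes the stop well. If it slips in the turn, the pads bear on the wing after about 20°. I'll grip firmly and slide left.

Call:
carry_out --pt "0 0 0 0 0 0 -1" --pt "0 0 0 0 0 0 -1" --pt "0 0 0 0 -4 0 -1" --pt "0 0 0 0 -9 0 -1" --pt "0 0 0 0 -15 0 -1" --pt "0 0 0 0 -21 0 -1" --pt "0 0 0 0 -26 0 -1" --pt "0 0 0 0 -30 0 -1" --pt "0 0 0 0 -32 0 -1" --pt "0 0 0 0 -32 0 -1" --force 40

```text
time_s: 16.55
ee_pos: [464.1, -295.9, 74.2]
ee_rot: [179.9, -0.1, -7.1]
force: [-1.8, -0.8, 7.2]
gripper_width: 11.6
gripper_force: 41.0
```

Now the grip is on the wing itself, at 11.6 mm. I'll continue left in small steps while watching the force.

Call:
carry_out --pt "0 0 0 0 -1.5 -1 -1" --pt "0 0 0 0 -3 -1.5 -1" --pt "0 0 0 0 -4.5 -1.5 -1" --pt "0 0 0 0 -6 -1.5 -1" --pt "0 0 0 0 -7.5 -1.5 -1" --pt "0 0 0 0 -9 -1.5 -1" --pt "0 0 0 0 -9 -1.5 -1"

```text
time_s: 17.25
ee_pos: [465.0, -287.9, 74.3]
ee_rot: [179.9, -0.1, -7.1]
force: [-0.0, -5.3, -1.5]
gripper_width: 11.8
gripper_force: 40.7
```

Call:
carry_out --pt "0 0 0 0 -1 0 -1" --pt "0 0 0 0 -2 0 -1" --pt "0 0 0 0 -3 0 -1" --pt "0 0 0 0 -3 0 -1"

```text
time_s: 17.65
ee_pos: [465.4, -285.0, 74.3]
ee_rot: [179.9, -0.1, -7.1]
force: [-0.1, -6.2, -1.8]
gripper_width: 11.5
gripper_force: 40.7
```

Call:
carry_out --pt "0 0 0 0 -1 0 -1" --pt "0 0 0 0 -2 0 -1" --pt "0 0 0 0 -2 0 -1"

```text
time_s: 17.95
ee_pos: [465.7, -283.0, 74.3]
ee_rot: [179.9, -0.1, -7.1]
force: [0.3, -6.1, -2.3]
gripper_width: 12.2
gripper_force: 40.7
```

Call:
carry_out --pt "0 0 0 0 -0.7 0 -1" --pt "0 0 0 0 -1.4 0 -1" --pt "0 0 0 0 -1.4 0 -1"

```text
time_s: 18.25
ee_pos: [465.9, -281.8, 74.3]
ee_rot: [179.8, -0.1, -7.1]
force: [0.7, -6.7, -1.8]
gripper_width: 11.6
gripper_force: 40.7
```

Call:
carry_out --pt "0 0 0 0 -0.7 0 -1" --pt "0 0 0 0 -1.4 0 -1" --pt "0 0 0 0 -1.4 0 -1"

```text
time_s: 18.55
ee_pos: [465.9, -281.7, 74.3]
ee_rot: [179.7, -0.1, -7.0]
force: [-0.3, -10.6, -3.5]
gripper_width: 11.3
gripper_force: 40.8
```

The motion stalled while the force rose to 10.6 N, after about 45.7 mm of travel (joint ≈ 0.070). So the plate is against the end stop. I'll turn the knob clockwise and keep the push on.

Call:
carry_out --pt "0 0 6 0 0 0 -1" --pt "0 0 12 0 0 0 -1" --pt "0 0 18 0 0 0 -1" --pt "0 0 24 0 0 0 -1" --pt "0 0 30 0 0 0 -1" --pt "0 0 36 0 0 0 -1" --pt "0 0 42 0 0 0 -1" --pt "0 0 47 0 0 0 -1" --pt "0 0 47 0 0 0 -1"

```text
time_s: 19.45
ee_pos: [466.0, -281.4, 74.3]
ee_rot: [179.9, -0.2, -54.1]
force: [-0.5, -10.2, -1.7]
gripper_width: 11.6
gripper_force: 41.1
```

```bash
python3 - <<'E'
from h import *
s=state(); print(s['qpos'].round(1),s['force'].round(1),s['torque'].round(2))
E
```

```text
[-32.2  22.8 105.1  -0.3  52.  112.1] [ -0.5 -10.2  -1.7] [-1.65  0.15 -0.18]
```

Call:
carry_out --pt "0 0 5 0 0 0 -1" --pt "0 0 10 0 0 0 -1" --pt "0 0 15 0 0 0 -1" --pt "0 0 19 0 0 0 -1" --pt "0 0 19 0 0 0 -1" --pt "0 0 19 0 0 0 -1"

```text
time_s: 20.05
ee_pos: [466.2, -281.3, 74.3]
ee_rot: [180.0, -0.3, -73.1]
force: [-0.1, -7.8, -3.4]
gripper_width: 11.8
gripper_force: 41.1
```

```bash
python3 - <<'E'
from h import *
s=state(); print(s['qpos'].round(1),s['force'].round(1),s['torque'].round(2))
E
```

```text
[-32.2  22.8 105.   -0.2  51.9 131. ] [-0.1 -7.8 -3.4] [-1.51  0.02 -0.19]
```

Call:
carry_out --pt "0 0 3 0 0 0 -1" --pt "0 0 3 0 0 0 -1"

```text
time_s: 20.25
ee_pos: [466.2, -281.3, 74.3]
ee_rot: [-180.0, -0.3, -76.1]
force: [1.1, -8.9, -2.2]
gripper_width: 11.5
gripper_force: 41.2
```

Call:
carry_out --pt "0 0 0 0 0 0 -0.3" --pt "0 0 0 0 0 0 -0.3" --pt "0 0 0 0 0 0 -0.3" --pt "0 0 0 0 0 0 -0.3" --pt "0 0 0 0 0 -15 -0.3" --pt "0 0 0 0 0 -45 -0.3" --pt "0 0 0 0 0 -90 -0.3" --pt "0 0 0 -40 0 -130 -0.3" --pt "0 0 0 -60 0 -130 -0.3" --pt "0 0 0 -60 0 -130 -0.3"

```text
time_s: 21.25
ee_pos: [450.8, -218.3, 206.1]
ee_rot: [-179.9, 0.0, -76.0]
force: [0.2, -0.3, -0.6]
gripper_width: 31.9
gripper_force: 0.0
```

```bash
python3 - <<'E'
from k import *
from log import *
s=log(); im=grab_frame('wrist')[:,:,::-1].copy(); cv2.imwrite('pics/w5.png',im); w=cam('wrist',s)
print(s['time_s'],s['qpos'].round(1),s['ee_pos'],s['force'].round(1))
B=E('z',-7.2); f=lambda v:B.apply(v)+[cr[0],cr[1],0]
pr=proj(w,[f([-1,-103,84])]+[rest(v) for v in([0,75,80],[0,-45,80],[-5,75,80],[-5,-45,80],[-10,75,74],[-10,-45,74])]).round(); print(pr)
g=im.max(2)
def show(c,h=60,st=(6,3)):
    u,v=c.astype(int)
    for r in range(max(0,v-h),min(480,v+h),st[0]): print(r,max(0,u-90),''.join('#' if x<45 else '+' if x<90 else '-' if x<150 else '.' for x in g[r,max(0,u-90):min(640,u+90):st[1]]))
show(pr[0],50); print(); show((pr[1]+pr[2])/2,90,(7,3))
E
```

```text
21.25 [-2.720e+01  1.190e+01  9.980e+01  1.000e-01  6.820e+01  1.387e+02] [ 450.80447873 -218.25687313  206.11510516] [ 0.2 -0.3 -0.6]
[[317. 148.]
 [210. 353.]
 [260. 214.]
 [215. 356.]
 [266. 216.]
 [224. 356.]
 [275. 218.]]
98 227 ............................................................
104 227 ............................--..........................-..-
110 227 .........................................-.............-..--
116 227 .......................................................-----
122 227 ............................-----..........--........-------
128 227 ............................-----............---------------
134 227 ............................----+.......---.----------------
140 227 ...................-......------++.........-----------------
146 227 .........................---....-++........-----------------
152 227 .........................+--.....++-......------------------
158 227 .................-........++++-++++......-------------------
164 227 ..................--.......-+++++.......--------------------
170 227 ..................--.......-+++++.....
[... 1393 characters left out ...]
..........
305 145 ++++++++++++++++++++++++++..----------++++++++.........-....
312 145 ++++++++++++++++++++++++++.---------------------------------
319 145 +++++++++++++++++++++++++-.---------------------------------
326 145 +++++++++++++++++++++++++..---------------------------------
333 145 +++++++++++++++++++++++++..---------------------------------
340 145 +++++++++++++++++++++++++..---------------------------------
347 145 +++++++++++++++++++++++++-.----++++++++++++++...............
354 145 ++++++++++++++++++++++++++..--++++++++++++++................
361 145 ++++++++++++++++++++++++++++++++++++++++++++................
368 145 +++++++++++++++++++++++++++++++++++++++++++-................
```

In the new wrist frame the wing lies along the turned tool axis (columns 311 to 325, rows 120 to 185), so the knob stayed where I turned it. The plate's edges sit within about 2 px of the home prediction. The robot is clear of everything, so I'm handing in.

```bash
python3 -c "
from workcell import workorder
print(workorder.job_done())"
```

```text
the job is handed in; nothing more can be done
None
```

The job is handed in at about 21 s of the 50 s: the plate is turned dark face outward with its bevelled edge up and pushed against the end stop, the grey stop is slid up to it, and the knob was turned clockwise about 69° (1.2 rad, past the 1.0 rad tight point); the final check was numeric because the 10 pictures were used up.

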